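# Pestle back in its slanted eyelet

### The job

Tidy the pestle stand: someone left a spice jar on its slate plinth, right in front of the slanted steel eyelet. First move that jar, kept upright, into the one empty wooden ring of the jar tray, set it down gently and let go; then take the pestle from its rest and slide it, handle end first, down through the eyelet until its thick head sits against the steel, and leave it there. Do not disturb the other two jars or the salt bowl.

Things in the scene. Friction and masses are not known exactly. Their poses are not given: they have to be found in the camera images.
- stand: Fixed pestle stand: dark grey slate plinth 150 (x) by 100 (y) by 30 mm high, with a steel post near its -x end that carries the eyelet. Origin: centre of the plinth's underside, on the counter; z up; x points from the eyelet's post to the open side where the pestle comes in (roughly away from the robot).
- eyelet: Short steel sleeve fixed to the stand: 20 mm hole right through its 28 mm length, outside 29 mm. Origin: centre of the hole's upper mouth, 90 mm above the counter, 30 mm towards -x of the stand's origin. x axis: the hole's axis, pointing out of the mouth, away from the post, 35 degrees above level; the pestle goes in along -x. Sleeve spans x = -28 to 0 mm; beyond it is free space.
- pestle: Loose olive-wood pestle, 80 g, 145 mm long, round about its x axis: handle 16 mm thick, 90 mm long (last 8 mm tapers to 9 mm), then a cylindrical head 34 mm thick, 55 mm long. Origin: on the axis at the step between handle and head; x points to the head (handle x = -90 to 0, head 0 to 55 mm). It starts lying level on the rest, axis 50 mm above the counter.
- pestle_tip (a point): End of the pestle's handle, on its axis.
- pestle_head (a point): Middle of the pestle's head, on its axis, 27 mm from the step: the place to grip.
- rest: Fixed pestle rest: dark board 170 by 50 by 10 mm with two small steel V saddles, 8 mm thick along x, under the pestle's handle (72 mm from the step) and the end of its head (43 to 51 mm from the step). Origin: on the counter, below the pestle's step; x along the lying pestle, towards its head.
- jar: Loose squat glass spice jar with a steel cap, 52 mm in diameter, 75 mm high, 0.18 kg; the one that stands on the stand's plinth (its foot 30 mm above the counter) at the start. Origin: centre of its underside, z up.
- tray: Fixed wooden tray board 250 (x) by 88 (y) by 8 mm high with three wooden rings in a row along its x, 78 mm apart. Origin: centre of its underside, on the counter.
- ring_free: The empty wooden ring on the tray where the jar belongs: inside diameter 60 mm, outside 72 mm, 10 mm high, open inside down to the tray board. Origin: centre of its underside, on the board's top (8 mm above the counter); a jar in place stands with its origin here.
- jar_b: Bystander: a like jar standing in another ring of the tray. Origin: centre of its underside.
- jar_c: Bystander: a like jar standing in the remaining ring. Origin: centre of its underside.
- salt_bowl: Bystander: white bowl, 90 mm in diameter, 40 mm high, beyond the stand. Origin: centre of its underside.
There are look-alikes about, which are no part of the job. What is shaped like the jar but pink or yellow is not meant.

How it is judged:
By the outcome, as a careful person would: the job done as asked, in the order asked, and still so for the second after the job is handed in, with the robot touching nothing.
It also fails if it takes over 64 s, if anything falls off the work surface, if the arm or the gripper's body presses on something with over 40 N, if the wrist force passes 120 N, or if a joint passes its speed limit or range.

### The arm

A 7-joint arm with a two-finger parallel gripper is mounted at the origin on the work surface. World frame = base frame: x ahead of the robot, y to its left, z up, the work surface at z = 0. Lengths are in m, angles in rad, forces in N, time in s.
With the tool pointing down it reaches from about 0.425 to 0.8 m from the base axis. Payload 8.3 kg.
Tool frame: the origin (TCP) lies midway between the tips of the shut fingers; the grasp point (between the pads) lies 19 mm behind it; z points along the fingers, y is the line along which they close (so a half turn about z gives the same grasp; the last joint's range is limited). The gripper opens to 85 mm and grips with 20 to 120 N. Pads are 22 mm wide; open, the fingers measure 114 mm over their backs; the gripper's body (76 mm by 85 mm) begins 54 mm behind the grasp point. The pads swing forward as they close: fully open they stand 13 mm farther back than shut.
Start: joints at [1.09, 0.383, 0.016, 1.37, -0.006, 1.388, -0.046], TCP at [0.254, -0.571, 0.231] pointing down, gripper open.
Joint ranges: [-2.95, 2.95], [-0.25, 2.06], [-1.52, 1.56], [0.18, 2.33], [-1.44, 4.58], [0.02, 2.06], [-3.01, 3.01]. Speed limits (rad/s): [2.39, 2.39, 3.01, 3.01, 3.14, 3.14, 3.14].

### API

Orientations are given as a unit quaternion [w, x, y, z].
In Python, from plant import monitor, get_image, get_calibration, job gives the robot as it stands.
- The arm moves only by the tool step_arm, never from a script. Its argument "motion" is a list of rows, each a list of 3 entries, a list of its own where there are three numbers: the turn, a rotation vector about the tool's x, y, z in rad, then the shift along the tool's x, y, z in cm, then the opening, from 0 (shut) to 1 (fully open). A call has 1 to 10 rows; each row is the pose to reach, as a shift and turn from the pose commanded when the call began, along the tool's axes at that moment; what a row does not reach only later rows make up. A row lasts 1/8 s, in which the tool goes at most 62.5 mm and 10.7 degrees, less where a joint would pass 70% of its speed; a pose out of reach is approached as far as the arm can. A call with a gripper value outside its range is refused whole. The fingers move at their own pace and stop on an object; the grip force is fixed at half the most. Time passes only in rows, so rows that repeat a pose let the fingers close. It gives the time, the measured TCP pose, the force, the opening and the grip force at its end, in the units of the state.
- monitor.sense(): the state, without advancing time (a new reading comes with each control period).
- get_image(name): name is "scene" or "top" or "wrist"; returns (picture, depth): 400x640x3 uint8, red, green, blue; 400x640 float32, m along the optical axis (not along the pixel's ray), 0 where there is no reading.
- get_calibration(name): a dict with "camera_matrix" (3x3 intrinsics, pixels), "eye" and "orientation" of the camera in the world; the wrist camera has in their place "T_tool_cam" (4x4, takes a point from camera to tool coordinates, whose origin is the TCP and whose axes are the flange's). Camera axes: x right, y down, z forward; pixel columns grow to the right and rows downward; lengths in m; the calibration is good to about 2 mm. The wrist camera is an equidistant fisheye: a pixel r from the principal point sees the ray r / f radians off the axis. A picture is of the moment at which its call begins: read the wrist's pose just before it. get_calibration takes no time and is no camera call.
- job.sign_off(): hands the job in; it is judged then, once.
The state is a dict: "t": time; "qpos": joint angles; "joint_vel": joint speeds; "joint_efforts": joint torques, N m; "tcp_pos": TCP position; "orientation": TCP orientation; "force": force on the tool from outside, world axes, zero at the start; "wrist_torque": the same for the moment, N m; "grip_width": opening from 0.0 (shut) to 1.0 (fully open); "grasp_force": force on a finger pad.
Only numpy, scipy, OpenCV 4.12 (cv2) and the standard library are available. Lean on these libraries where they do the work, as an engineer would, in place of code of your own. Each camera call takes 0.05 s, during which the arm holds its last target. There are 200 camera calls.

## Working session

There is one attempt and no reset: what is moved stays moved. The work goes in short steps, Python scripts to look and compute and a tool call to move; the robot and the scene stay as the last step left them, time stands still between calls to the robot, and variables do not carry over. Pictures are saved under pics/ and viewed, at most 10 in all, crops included, and the job is handed in when it is done.

Besides the shell and the picture viewer there is one more tool, called after ">>>" as name([rows], argument=value, ...), one row to a line, values as JSON. step_arm: Moves the arm, as the interface text tells. Its arguments: {"type":"object","properties":{"motion":{"type":"array","items":{"type":"array"}}},"required":["motion"]}

```bash
ls; mkdir -p pics; python3 - <<'E'
from plant import monitor, get_image, get_calibration
import cv2,numpy as np
s=monitor.sense(); print({k:np.round(v,3) for k,v in s.items()})
for n in("scene","top"):
    c=get_calibration(n); print(n,c)
    im,d=get_image(n); cv2.imwrite(f"pics/{n}0.png",im[:,:,::-1]); np.savez(f"{n}0.npz",im=im,d=d)
print(get_calibration("wrist"))
E
```

```text
pics
{'t': np.float64(0.0), 'qpos': array([ 1.09 ,  0.384,  0.016,  1.371, -0.006,  1.388, -0.046]), 'joint_vel': array([ 0.001, -0.001, -0.001,  0.   ,  0.002,  0.   , -0.001]), 'joint_efforts': array([-2.0000e-03, -6.2760e+01,  8.4400e-01, -3.7182e+01,  1.6000e-02,
        1.4000e-02, -0.0000e+00]), 'tcp_pos': array([ 0.253, -0.571,  0.23 ]), 'orientation': array([-0.001,  0.978,  0.207, -0.   ]), 'force': array([-0.42 , -0.03 ,  0.183]), 'wrist_torque': array([-0.128, -0.029, -0.01 ]), 'grasp_force': np.float64(0.0), 'grip_width': np.float64(0.999)}
scene {'camera_matrix': array([[370.83943113,   0.        , 321.61754738],
       [  0.        , 370.83943113, 195.38908749],
       [  0.        ,   0.        ,   1.        ]]), 'eye': array([ 0.90409954, -0.368547  ,  0.71453683]), 'orientation': array([-0.29639396,  0.90391242,  0.29277361, -0.09683268])}
top {'camera_matrix': array([[393.11000169,   0.        , 322.09617324],
       [  0.        , 393.11000169, 197.11243388],
       [  0.        ,   0.        ,   1.        ]]), 'eye': array([ 0.52252272, -0.00133242,  0.91489726]), 'orientation': array([-0.03415102,  0.71059396, -0.70129038,  0.04562598])}
{'camera_matrix': array([[309.70691629,   0.        , 324.42795207],
       [  0.        , 309.70691629, 199.40153236],
       [  0.        ,   0.        ,   1.        ]]), 'T_tool_cam': array([[-1.21531411e-03, -9.62154840e-01, -2.72500617e-01,
         6.94270887e-02],
       [ 9.99997377e-01, -1.69835762e-03,  1.53677480e-03,
         5.52370192e-04],
       [-1.94141881e-03, -2.72498034e-01,  9.62154381e-01,
        -1.42942784e-01],
       [ 0.00000000e+00,  0.00000000e+00,  0.00000000e+00,
         1.00000000e+00]])}
```

View pics/scene0.png

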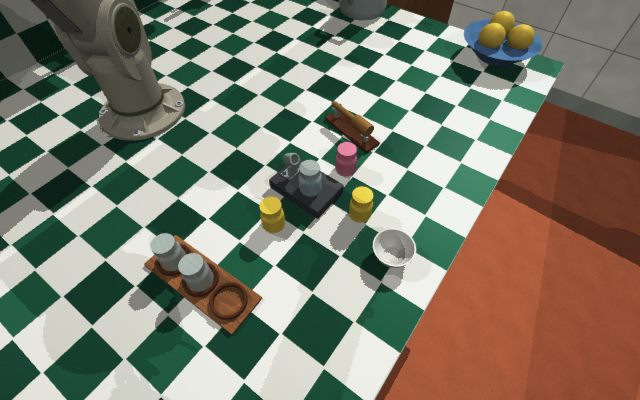

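View pics/top0.png

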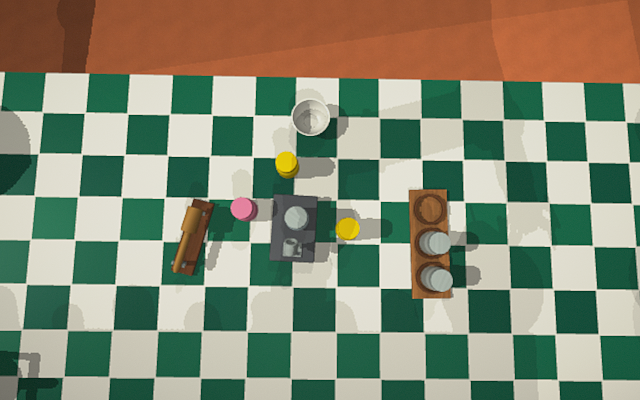

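The scene and top views show these candidates for the jar (top pixels):
- grey-capped jar on the slate plinth (296,217), the wanted one
- grey-capped jars in the tray (434,243) and (437,280), bystanders
- pink (243,208) and yellow (286,163), (348,229), look-alikes

The free ring is at (430,210), the pestle lies from (203,205) to (181,270), and the bowl is at (311,117).

```bash
cat > h.py <<'E'
import numpy as np,cv2
from scipy.spatial.transform import Rotation as R
from plant import get_calibration
def cam(n):
    c=get_calibration(n); q=c["orientation"]; return c["camera_matrix"],R.from_quat([*q[1:],q[0]]).as_matrix(),c["eye"]
def cloud(n,d):
    K,Rm,e=cam(n); v,u=np.mgrid[:400,:640]
    p=np.stack([(u-K[0,2])/K[0,0]*d,(v-K[1,2])/K[1,1]*d,d],-1)
    return p@Rm.T+e
def onplane(n,uv,z):
    K,Rm,e=cam(n); uv=np.atleast_2d(uv).astype(float)
    r=np.c_[(uv[:,0]-K[0,2])/K[0,0],(uv[:,1]-K[1,2])/K[1,1],np.ones(len(uv))]@Rm.T
    return e+r*((z-e[2])/r[:,2])[:,None]
def tool(s):
    q=s["orientation"]; return R.from_quat([*q[1:],q[0]]),np.array(s["tcp_pos"])
E
cat > m.py <<'E'
from h import *
for n in("top","scene"):
    f=np.load(n+"0.npz"); P=cloud(n,f["d"]); np.save(n+"P.npy",P)
    z=P[...,2]; print(n,"table z",np.median(z[(abs(z)<.02)&(f["d"]>0)]))
    m=((z>.025)&(f["d"]>0)&(P[...,0]>.3)&(P[...,0]<.85)&(abs(P[...,1])<.45)).astype(np.uint8)
    k,L,st,c=cv2.connectedComponentsWithStats(m)
    for i in range(1,k):
        if st[i,4]<40: continue
        q=P[L==i]; t=q[q[:,2]>q[:,2].max()-.006]; print(np.round(c[i]),st[i,4],"zmax %.3f"%q[:,2].max(),"topmid",np.round((t[:,:2].min(0)+t[:,:2].max(0))/2,4),"mean",np.round(q.mean(0),3))
E
python3 m.py
python3 - <<'E'
import cv2
a=cv2.imread('pics/top0.png')[170:310,160:460]; cv2.imwrite('pics/topc.png',cv2.resize(a,None,fx=2.6,fy=2.6,interpolation=cv2.INTER_CUBIC))
E
```

```text
top table z 0.000367588563349619
[310. 114.] 434 zmax 0.045 topmid [0.8063 0.0139] mean [0.815 0.015 0.036]
[287. 164.] 469 zmax 0.079 topmid [0.6936 0.0648] mean [0.69  0.063 0.068]
[294. 228.] 2958 zmax 0.110 topmid [0.5715 0.0394] mean [0.551 0.047 0.046]
[244. 209.] 480 zmax 0.078 topmid [0.5921 0.1574] mean [0.591 0.154 0.068]
[187. 234.] 761 zmax 0.071 topmid [0.5666 0.2699] mean [0.535 0.275 0.059]
[348. 229.] 436 zmax 0.080 topmid [ 0.5513 -0.0726] mean [ 0.55  -0.07   0.071]
[436. 243.] 570 zmax 0.088 topmid [ 0.5219 -0.2635] mean [ 0.523 -0.258  0.073]
[437. 279.] 594 zmax 0.087 topmid [ 0.446  -0.2661] mean [ 0.447 -0.26   0.073]
scene table z -0.0006555146713213
[355. 120.] 492 zmax 0.068 topmid [0.5686 0.2692] mean [0.545 0.27  0.055]
[346. 156.] 513 zmax 0.077 topmid [0.5943 0.1571] mean [0.599 0.149 0.06 ]
[306. 182.] 2324 zmax 0.107 topmid [0.5743 0.0401] mean [0.565 0.035 0.051]
[361. 202.] 601 zmax 0.077 topmid [0.696  0.0652] mean [0.7   0.057 0.061]
[271. 212.] 623 zmax 0.078 topmid [ 0.5534 -0.0721] mean [ 0.56  -0.078  0.061]
[395. 243.] 509 zmax 0.043 topmid [0.8071 0.014 ] mean [0.805 0.025 0.035]
[181. 261.] 1706 zmax 0.086 topmid [ 0.485  -0.2652] mean [ 0.496 -0.268  0.067]
```

View pics/topc.png

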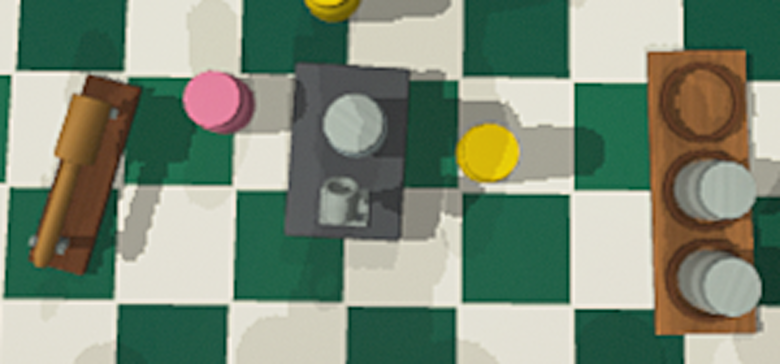

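The crop shows the grey jar at (353,124), in front of the eyelet (338,195), on the slate. The free ring is at (700,100) and the pestle head is at (85,125) with its handle down to (40,255). I chose the grey jar on the slate.

```bash
cat > m2.py <<'E'
from h import *
def rect(a):
    r=cv2.minAreaRect((a[:,:2]*1000).astype(np.float32)); return np.round(r[0],1),np.round(r[1],1),round(r[2],1)
for n in("top","scene"):
    P=np.load(n+"P.npy"); im=np.load(n+"0.npz")["im"].astype(int)
    def box(x0,x1,y0,y1,z0,z1): 
        m=(P[...,0]>x0)&(P[...,0]<x1)&(P[...,1]>y0)&(P[...,1]<y1)&(P[...,2]>z0)&(P[...,2]<z1); return m
    pl=P[box(.44,.66,-.03,.12,.026,.034)]; print(n,"plinth",rect(pl),len(pl))
    cap=P[box(.53,.62,.0,.08,.100,.112)]; print(" cap",rect(cap))
    red=(im[...,0]>im[...,2]+25)&(im[...,0]>im[...,1]+15)
    uv=np.argwhere(box(.38,.68,-.34,-.19,-.005,.03)&red)[:,::-1]; print(" tray",rect(P[uv[:,1],uv[:,0]]), rect(onplane(n,uv,.008)))
    rg=P[box(.55,.65,-.32,-.2,.0135,.03)]; print(" ring",rect(rg), cv2.minEnclosingCircle((rg[:,:2]*1000).astype(np.float32)),np.median(rg[:,2]))
    pe=P[box(.42,.65,.2,.34,.05,.08)]; c=pe[:,:2].mean(0); u=np.linalg.svd(pe[:,:2]-c,full_matrices=False)[2][0]; u*=np.sign(u[0])
    s=(pe[:,:2]-c)@u; w=(pe[:,:2]-c)@np.array([-u[1],u[0]])
    print(" pestle c",c,"dir deg",np.degrees(np.arctan2(u[1],u[0])),"ext",s.min(),s.max())
    for a in np.arange(s.min(),s.max(),.01):
        k=(s>=a)&(s<a+.01)
        if k.sum()>2: print("  %.3f w %.4f %.4f zmax %.4f"%(a,w[k].min(),w[k].max(),pe[k,2].max()), np.round(c+u*(a+.005)+np.array([-u[1],u[0]])*(w[k].min()+w[k].max())/2,4))
    ey=P[box(.46,.545,.0,.08,.04,.12)]; print(" eye",rect(ey),ey[:,2].max())
    print(" bowl",rect(P[box(.74,.9,-.06,.09,.03,.06)]))
E
python3 m2.py
```

```text
top plinth (array([552.4,  47.8]), array([100., 150.]), 87.5) 2210
 cap (array([571.5,  39.3]), array([45.2, 45.1]), 46.5)
 tray (array([ 523.6, -264.4]), array([251.5,  89.1]), 1.0) (array([ 523.3, -263.2]), array([249.6,  89. ]), 1.0)
 ring (array([ 593.4, -262.6]), array([71.1, 84.6]), 86.5) ((591.4725341796875, -267.31060791015625), 45.29491424560547) 0.017657016396413427
 pestle c [0.53611054 0.27474371] dir deg -15.910465891291768 ext -0.08486427500577577 0.0584349754331204
  -0.085 w -0.0063 0.0075 zmax 0.0596 [0.4595 0.2972]
  -0.075 w -0.0123 0.0134 zmax 0.0611 [0.4691 0.2945]
  -0.065 w -0.0118 0.0076 zmax 0.0608 [0.478  0.2891]
  -0.055 w -0.0070 0.0078 zmax 0.0614 [0.4883 0.2888]
  -0.045 w -0.0057 0.0080 zmax 0.0610 [0.4981 0.2868]
  -0.035 w -0.0054 0.0088 zmax 0.0605 [0.5079 0.2846]
  -0.025 w -0.0057 0.0090 zmax 0.0612 [0.5175 0.2818]
  -0.015 w -0.0049 0.0091 zmax 0.0600 [0.5272 0.2795]
  -0.005 w -0.0107 0.0156 zmax 0.0662 [0.5369 0.2771]
  0.005 w -0.0145 0.0192 zmax 0.0707 [0.5465 0.2742]
  0.015 w -0.0142 0.0195 zmax 0.0689 [0.5562 0.2718]
  0.025 w -0.0138 0.019
[... 1044 characters left out ...]
0064 zmax 0.0594 [0.4986 0.285 ]
  -0.043 w -0.0039 0.0081 zmax 0.0573 [0.5086 0.2837]
  -0.033 w -0.0045 0.0113 zmax 0.0588 [0.5186 0.2822]
  -0.023 w -0.0049 0.0093 zmax 0.0586 [0.5279 0.2782]
  -0.013 w -0.0054 0.0050 zmax 0.0647 [0.5368 0.2731]
  -0.003 w -0.0116 0.0157 zmax 0.0680 [0.547  0.2725]
  0.007 w -0.0126 0.0176 zmax 0.0667 [0.5568 0.2702]
  0.017 w -0.0117 0.0184 zmax 0.0668 [0.5666 0.2682]
  0.027 w -0.0122 0.0176 zmax 0.0676 [0.576  0.2648]
  0.037 w -0.0116 0.0194 zmax 0.0671 [0.586  0.2632]
  0.047 w -0.0116 0.0213 zmax 0.0676 [0.5958 0.2613]
 eye (array([512.5,  49.4]), array([27.7, 39.8]), 87.6) 0.10067834913487184
 bowl (array([808.3,  14.3]), array([88.7, 86.9]), 80.0)
```

```bash
cat > go.py <<'E'
import sys; from h import *; from plant import monitor
# go.py x y z yaw_deg [tilt_deg]: tool x along yaw, tilted head-up by tilt; prints turn and shift(cm)
def target(yaw,tilt=0):
    X=R.from_euler("zy",[yaw,-tilt],degrees=True)
    return X*R.from_matrix(np.diag([1,-1,-1.]))
def delta(p,yaw,tilt=0):
    r,t=tool(monitor.sense()); T=target(yaw,tilt)
    print("turn",np.round((r.inv()*T).as_rotvec(),3),"shift cm",np.round(r.inv().apply(np.array(p)-t)*100,2),"from",np.round(t,4))
if __name__=="__main__":
    a=[float(v) for v in sys.argv[1:]]; delta(a[:3],*a[3:])
E
python3 go.py .573 .039 .20 1
```

```text
turn [-0.002  0.     0.4  ] shift cm [ 53.95 -42.76   3.11] from [ 0.2534 -0.5708  0.2304]
```

>>> step_arm([
  [[0,0,0.04],[5.4,-4.3,0.3],1],
  [[0,0,0.08],[10.0,-8,0.6],1],
  [[0,0,0.12],[15,-12,0.9],1],
  [[0,0,0.16],[20,-16,1.2],1],
  [[0,0,0.2],[25,-20,1.5],1],
  [[0,0,0.24],[30,-24,1.8],1],
  [[0,0,0.28],[35,-28,2.1],1],
  [[0,0,0.32],[40,-32,2.4],1],
  [[0,0,0.36],[44.5,-35.5,2.7],1],
  [[0,0,0.4],[49,-39,3],1],
])

```text
t: 1.35
tcp_pos: [0.5428, -0.016, 0.2012]
orientation: [0.0, 1.0, 0.008, -0.0]
force: [1.3, -1.0, 0.1]
grip_width: 0.997
grasp_force: 0.0
```

```bash
python3 go.py .573 .039 .19 1
```

```text
turn [ 0.     0.    -0.001] shift cm [ 3.11 -5.46  1.12] from [ 0.5428 -0.016   0.2012]
```

>>> step_arm([
  [[0,0,0],[1.8,-3.2,0.6],1],
  [[0,0,0],[3.1,-5.5,1.1],1],
  [[0,0,0],[3.1,-5.5,1.1],1],
  [[0,0,0],[3.1,-5.5,1.1],1],
])

```text
t: 1.85
tcp_pos: [0.572, 0.0369, 0.1901]
orientation: [0.0, 1.0, 0.009, -0.0]
force: [1.0, 0.8, -0.1]
grip_width: 0.998
grasp_force: 0.0
```

```bash
cat > wr.py <<'E'
from h import *; from plant import monitor,get_image
def shot(name):
    s=monitor.sense(); im,d=get_image("wrist"); cv2.imwrite(f"pics/{name}.png",im[:,:,::-1])
    c=get_calibration("wrist"); K=c["camera_matrix"]; T=c["T_tool_cam"]; r,t=tool(s)
    v,u=np.mgrid[:400,:640]; a=(u-K[0,2])/K[0,0]; b=(v-K[1,2])/K[1,1]; th=np.hypot(a,b)+1e-9
    P=np.stack([a/th*np.tan(th)*d,b/th*np.tan(th)*d,d],-1); P[(th>1.3)|(d<=0)]=np.nan
    P=P@T[:3,:3].T+T[:3,3]; P=r.apply(P.reshape(-1,3)).reshape(P.shape)+t
    np.savez(name+".npz",im=im,P=P); return im,P
E
python3 - <<'E'
from wr import *
from m2 import rect
E
python3 - <<'E'
from wr import *
im,P=shot("w1")
r=lambda a:[np.round(x,1) for x in cv2.minAreaRect((a[:,:2]*1000).astype(np.float32))]+[len(a),np.round(np.median(a[:,2]),4)]
def box(x0,x1,y0,y1,z0,z1): return P[(P[...,0]>x0)&(P[...,0]<x1)&(P[...,1]>y0)&(P[...,1]<y1)&(P[...,2]>z0)&(P[...,2]<z1)]
print("cap",r(box(.53,.62,0,.08,.099,.115)))
print("plinth",r(box(.44,.66,-.03,.12,.024,.036)))
print("eye",r(box(.47,.54,0,.09,.045,.11)))
E
python3 go.py .573 .039 .056 1
```

```text
top plinth (array([552.4,  47.8]), array([100., 150.]), 87.5) 2210
 cap (array([571.5,  39.3]), array([45.2, 45.1]), 46.5)
 tray (array([ 523.6, -264.4]), array([251.5,  89.1]), 1.0) (array([ 523.3, -263.2]), array([249.6,  89. ]), 1.0)
 ring (array([ 593.4, -262.6]), array([71.1, 84.6]), 86.5) ((591.4725341796875, -267.31060791015625), 45.29491424560547) 0.017657016396413427
 pestle c [0.53611054 0.27474371] dir deg -15.910465891291768 ext -0.08486427500577577 0.0584349754331204
  -0.085 w -0.0063 0.0075 zmax 0.0596 [0.4595 0.2972]
  -0.075 w -0.0123 0.0134 zmax 0.0611 [0.4691 0.2945]
  -0.065 w -0.0118 0.0076 zmax 0.0608 [0.478  0.2891]
  -0.055 w -0.0070 0.0078 zmax 0.0614 [0.4883 0.2888]
  -0.045 w -0.0057 0.0080 zmax 0.0610 [0.4981 0.2868]
  -0.035 w -0.0054 0.0088 zmax 0.0605 [0.5079 0.2846]
  -0.025 w -0.0057 0.0090 zmax 0.0612 [0.5175 0.2818]
  -0.015 w -0.0049 0.0091 zmax 0.0600 [0.5272 0.2795]
  -0.005 w -0.0107 0.0156 zmax 0.0662 [0.5369 0.2771]
  0.005 w -0.0145 0.0192 zmax 0.0707 [0.5465 0.2742]
  0.015 w -0.0142 0.0195 zmax 0.0689 [0.5562 0.2718]
  0.025 w -0.0138 0.019
[... 1413 characters left out ...]
0117 0.0184 zmax 0.0668 [0.5666 0.2682]
  0.027 w -0.0122 0.0176 zmax 0.0676 [0.576  0.2648]
  0.037 w -0.0116 0.0194 zmax 0.0671 [0.586  0.2632]
  0.047 w -0.0116 0.0213 zmax 0.0676 [0.5958 0.2613]
 eye (array([512.5,  49.4]), array([27.7, 39.8]), 87.6) 0.10067834913487184
 bowl (array([808.3,  14.3]), array([88.7, 86.9]), 80.0)
cap [array([574.1,  39.7]), array([46. , 45.9]), np.float64(51.3), 2724, np.float64(0.1052)]
plinth [array([554.3,  47.8]), array([100.3, 150.3]), np.float64(87.4), 8932, np.float64(0.0302)]
eye [array([512.8,  49.7]), array([28.3, 38.7]), np.float64(89.3), 1136, np.float64(0.0865)]
turn [ 0.001  0.    -0.001] shift cm [ 0.1  -0.26 13.44] from [0.572  0.0365 0.1904]
```

View pics/w1.png

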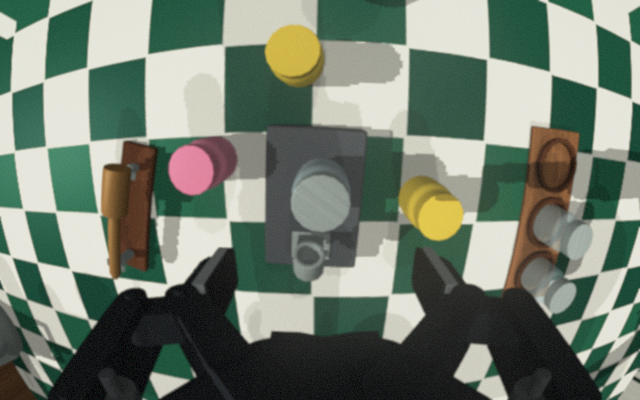

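The wrist picture shows the jar's cap at (321,200), the eyelet behind it at (308,258), and the open fingers straddling it at (215,270) and (435,275). Its cloud agrees with the overhead views to about 1 to 2 mm, so I descend.

>>> step_arm([
  [[0,0,0],[0.2,-0.3,2],1],
  [[0,0,0],[0.2,-0.3,4],1],
  [[0,0,0],[0.2,-0.3,6],1],
  [[0,0,0],[0.2,-0.3,8],1],
  [[0,0,0],[0.2,-0.3,10],1],
  [[0,0,0],[0.2,-0.3,11.5],1],
  [[0,0,0],[0.2,-0.3,12.7],1],
  [[0,0,0],[0.2,-0.3,13.2],1],
  [[0,0,0],[0.2,-0.3,13.2],1],
  [[0,0,0],[0.2,-0.3,13.2],1],
])

```text
t: 3.15
tcp_pos: [0.5747, 0.041, 0.0591]
orientation: [-0.0, 1.0, 0.009, 0.001]
force: [-0.2, -0.6, -0.0]
grip_width: 1.0
grasp_force: 0.0
```

```bash
python3 go.py .574 .0397 .057 1
```

```text
turn [-0.    -0.001  0.001] shift cm [-0.07  0.13  0.21] from [0.5747 0.041  0.0591]
```

>>> step_arm([
  [[0,0,0],[0,0.1,0.2],1],
  [[0,0,0],[0,0.1,0.2],1],
  [[0,0,0],[0,0.1,0.2],0.6],
  [[0,0,0],[0,0.1,0.2],0.5],
  [[0,0,0],[0,0.1,0.2],0.3],
  [[0,0,0],[0,0.1,0.2],0.3],
  [[0,0,0],[0,0.1,0.2],0.3],
  [[0,0,0],[0,0.1,0.2],0.3],
])

```text
t: 4.15
tcp_pos: [0.5747, 0.0401, 0.057]
orientation: [-0.0, 1.0, 0.009, 0.001]
force: [-0.4, -0.1, 6.3]
grip_width: 0.578
grasp_force: 63.0
```

>>> step_arm([
  [[0,0,0],[0,0,-0.5],0.3],
  [[0,0,0],[0,0,-1.5],0.3],
  [[0,0,0],[0,0,-3],0.3],
  [[0,0,0],[0,0,-5],0.3],
  [[0,0,0],[0,0,-7.5],0.3],
  [[0,0,0],[0,0,-10],0.3],
  [[0,0,0],[0,0,-12],0.3],
  [[0,0,0],[0,0,-13],0.3],
  [[0,0,0],[0,0,-13],0.3],
])

```text
t: 5.28
tcp_pos: [0.5746, 0.04, 0.1873]
orientation: [-0.0, 1.0, 0.009, 0.001]
force: [-0.7, -0.4, -1.8]
grip_width: 0.575
grasp_force: 62.5
```

```bash
python3 go.py .602 -.2622 .16 1
```

```text
turn [-0.    -0.002  0.   ] shift cm [ 2.2  30.26  2.73] from [0.5746 0.04   0.1873]
```

>>> step_arm([
  [[0,0,0],[0.2,2,0],0.3],
  [[0,0,0],[0.5,6,0],0.3],
  [[0,0,0],[0.9,11,0],0.3],
  [[0,0,0],[1.2,16,0.5],0.3],
  [[0,0,0],[1.6,21,1],0.3],
  [[0,0,0],[1.9,25.5,1.8],0.3],
  [[0,0,0],[2.1,28.5,2.5],0.3],
  [[0,0,0],[2.2,30.2,2.7],0.3],
  [[0,0,0],[2.2,30.2,2.7],0.3],
  [[0,0,0],[2.2,30.2,2.7],0.3],
])

```text
t: 6.52
tcp_pos: [0.6021, -0.2598, 0.1596]
orientation: [-0.001, 1.0, 0.01, 0.0]
force: [0.6, -0.2, -1.4]
grip_width: 0.581
grasp_force: 62.5
```

```bash
python3 - <<'E'
from wr import *
im,P=shot("w2")
r=lambda a:[np.round(x,1) for x in cv2.minAreaRect((a[:,:2]*1000).astype(np.float32))]+[len(a),np.round(np.median(a[:,2]),4)]
t=tool(__import__('plant').monitor.sense())[1]; print("tcp",t)
def box(x0,x1,y0,y1,z0,z1): return P[(P[...,0]>x0)&(P[...,0]<x1)&(P[...,1]>y0)&(P[...,1]<y1)&(P[...,2]>z0)&(P[...,2]<z1)]
print("held top",r(box(.55,.66,-.32,-.21,.195,.23)))
print("b cap",r(box(.49,.56,-.3,-.22,.078,.1)));print("c cap",r(box(.41,.48,-.3,-.22,.078,.1)))
Q=box(.55,.68,-.33,-.2,.0135,.03); print("ring",r(Q),cv2.minEnclosingCircle((Q[:,:2]*1000).astype(np.float32)))
n="top"; from plant import get_image
im,d=get_image(n); P=cloud(n,d); c2=box(.55,.68,-.33,-.2,.17,.24); print(r(c2) if len(c2)>5 else 0)
E
```

```text
tcp [ 0.60222876 -0.25951919  0.15983355]
held top [array([ 607.2, -264.9]), array([ 35.6, 110. ]), np.float64(0.4), 18257, np.float64(0.2083)]
b cap [array([0., 0.]), array([0., 0.]), np.float64(0.0), 0, np.float64(nan)]
c cap [array([0., 0.]), array([0., 0.]), np.float64(0.0), 0, np.float64(nan)]
ring [array([ 610.4, -263.4]), array([71.1, 54.7]), np.float64(88.6), 943, np.float64(0.018)] ((602.3214721679688, -263.0084533691406), 36.11528015136719)
[array([ 598.3, -237.5]), array([72.8, 36.9]), np.float64(76.0), 261, np.float64(0.2082)]
  return _methods._mean(a, axis=axis, dtype=dtype,
  ret = ret.dtype.type(ret / rcount)
```

View pics/w2.png

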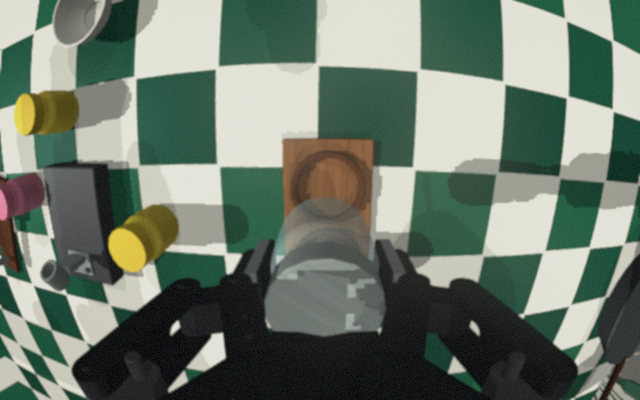

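The wrist picture shows the free ring at (330,187), the held jar at (325,290) upright, and clear tray in between. The ring is at (0.602,-0.263) with fitted radius 36 mm, as given.

>>> step_arm([
  [[0,0,0],[0.1,0.3,1],0.3],
  [[0,0,0],[0.1,0.3,3],0.3],
  [[0,0,0],[0.1,0.3,5],0.3],
  [[0,0,0],[0.1,0.3,7],0.3],
  [[0,0,0],[0.1,0.3,8.5],0.3],
  [[0,0,0],[0.1,0.3,9.3],0.3],
  [[0,0,0],[0.1,0.3,9.5],0.3],
  [[0,0,0],[0.1,0.3,9.5],0.3],
])

```text
t: 7.62
tcp_pos: [0.6031, -0.2647, 0.0649]
orientation: [0.0, 1.0, 0.009, 0.0]
force: [0.1, -0.0, -2.6]
grip_width: 0.582
grasp_force: 62.5
```

```bash
python3 go.py .603 -.263 .036 1
```

```text
turn [ 0.    -0.001  0.   ] shift cm [-0.01 -0.17  2.89] from [ 0.6031 -0.2647  0.0649]
```

>>> step_arm([
  [[0,0,0],[0,-0.15,0.5],0.3],
  [[0,0,0],[0,-0.15,1],0.3],
  [[0,0,0],[0,-0.15,1.5],0.3],
  [[0,0,0],[0,-0.15,2.0],0.3],
  [[0,0,0],[0,-0.15,2.4],0.3],
  [[0,0,0],[0,-0.15,2.6],0.3],
  [[0,0,0],[0,-0.15,2.75],0.3],
  [[0,0,0],[0,-0.15,2.85],0.3],
  [[0,0,0],[0,-0.15,2.85],0.3],
])

```text
t: 8.75
tcp_pos: [0.6027, -0.2631, 0.0359]
orientation: [-0.0, 1.0, 0.009, 0.0]
force: [0.3, 1.0, -2.6]
grip_width: 0.577
grasp_force: 62.5
```

Not yet touching (about 1 mm to go), so I lower it gently.

>>> step_arm([
  [[0,0,0],[0,0,0.05],0.3],
  [[0,0,0],[0,0,0.1],0.3],
  [[0,0,0],[0,0,0.15],0.3],
  [[0,0,0],[0,0,0.15],0.3],
])

```text
t: 9.25
tcp_pos: [0.6028, -0.2632, 0.0351]
orientation: [0.0, 1.0, 0.009, 0.0]
force: [-3.5, 1.1, 5.9]
grip_width: 0.579
grasp_force: 63.2
```

Contact (about 8 N). Opening slowly, then rising.

>>> step_arm([
  [[0,0,0],[0,0,0],0.6],
  [[0,0,0],[0,0,0],0.65],
  [[0,0,0],[0,0,0],0.75],
  [[0,0,0],[0,0,0],0.9],
  [[0,0,0],[0,0,0],1],
  [[0,0,0],[0,0,0],1],
  [[0,0,0],[0,0,-1.5],1],
  [[0,0,0],[0,0,-4],1],
  [[0,0,0],[0,0,-8],1],
  [[0,0,0],[0,0,-13],1],
])

```text
t: 10.5
tcp_pos: [0.6022, -0.2629, 0.166]
orientation: [-0.0, 1.0, 0.009, -0.0]
force: [1.3, -0.4, 0.4]
grip_width: 0.995
grasp_force: 0.0
```

```bash
python3 - <<'E'
from wr import *
im,P=shot("w3")
r=lambda a:[np.round(x,1) for x in cv2.minAreaRect((a[:,:2]*1000).astype(np.float32))]+[len(a),np.round(np.median(a[:,2]),4)] if len(a)>5 else 0
def box(x0,x1,y0,y1,z0,z1): return P[(P[...,0]>x0)&(P[...,0]<x1)&(P[...,1]>y0)&(P[...,1]<y1)&(P[...,2]>z0)&(P[...,2]<z1)]
print("jar cap",r(box(.56,.65,-.31,-.21,.077,.1)))
print("b cap",r(box(.49,.56,-.3,-.22,.077,.1)),r(box(.41,.48,-.3,-.22,.077,.1)))
E
python3 go.py .5665 .2683 .2 -16
```

```text
jar cap [array([ 602.3, -263.7]), array([46.2, 46. ]), np.float64(52.1), 2759, np.float64(0.0831)]
b cap [array([ 524.5, -264.8]), array([45.7, 46. ]), np.float64(69.7), 1974, np.float64(0.083)] 0
turn [ 0.002 -0.011  0.297] shift cm [ -2.93 -53.28  -2.74] from [ 0.6055 -0.264   0.1751]
```

The jar stands in the ring, with its cap centre within 1 mm of the ring's and its top at 83 mm. Next, the pestle.

>>> step_arm([
  [[0,0,0.03],[-0.3,-5,-1],1],
  [[0,0,0.06],[-0.6,-11,-2],1],
  [[0,0,0.1],[-1,-17,-2.5],1],
  [[0,0,0.14],[-1.3,-23,-2.7],1],
  [[0,0,0.18],[-1.6,-29,-2.7],1],
  [[0,0,0.22],[-2,-35,-2.7],1],
  [[0,0,0.26],[-2.3,-41,-2.7],1],
  [[0,0,0.29],[-2.6,-46,-2.7],1],
  [[0,0,0.297],[-2.8,-50,-2.7],1],
  [[0,0,0.297],[-2.9,-53,-2.7],1],
])

```text
t: 11.8
tcp_pos: [0.5636, 0.2688, 0.1927]
orientation: [-0.001, 0.99, -0.138, 0.001]
force: [0.9, 0.4, -0.8]
grip_width: 1.002
grasp_force: 0.0
```

>>> step_arm([
  [[0,0,0],[0,0,0],1],
  [[0,0,0],[0,0,0],1],
])

```text
t: 12.05
tcp_pos: [0.5646, 0.2655, 0.192]
orientation: [0.0, 0.99, -0.139, 0.0]
force: [0.7, -0.8, -0.1]
grip_width: 1.004
grasp_force: 0.0
```

```bash
python3 - <<'E'
from wr import *
im,P=shot("w4")
m=(P[...,0]>.43)&(P[...,0]<.64)&(P[...,1]>.22)&(P[...,1]<.33)&(P[...,2]>.05)&(P[...,2]<.08)
pe=P[m]; c=pe[:,:2].mean(0); u=np.linalg.svd(pe[:,:2]-c,full_matrices=False)[2][0]; u*=np.sign(u[0])
n=np.array([-u[1],u[0]]); s=(pe[:,:2]-c)@u; w=(pe[:,:2]-c)@n
print(c,np.degrees(np.arctan2(u[1],u[0])),s.min(),s.max())
C=[];
for a in np.arange(s.min(),s.max(),.008):
    k=(s>=a)&(s<a+.008)
    if k.sum()<9: continue
    q=c+u*(a+.004)+n*(np.percentile(w[k],2)+np.percentile(w[k],98))/2; C.append(q); print("%.3f w %.4f zmax %.4f"%(a,np.ptp(np.percentile(w[k],[2,98])),np.percentile(pe[k,2],97)),np.round(q,4))
C=np.array(C); f=np.polyfit(C[1:-1,0],C[1:-1,1],1); print("axis deg",np.degrees(np.arctan(f[0])),"y at .5665",np.polyval(f,.5665))
print("tip",c+u*s.min(),"end",c+u*s.max())
E
python3 go.py .5665 .2683 .031 -16
```

```text
[0.54523316 0.27542212] -14.714639282681548 -0.09462333519497439 0.05186118231408267
-0.095 w 0.0095 zmax 0.0573 [0.4577 0.299 ]
-0.087 w 0.0159 zmax 0.0581 [0.4654 0.2968]
-0.079 w 0.0253 zmax 0.0585 [0.4732 0.2951]
-0.071 w 0.0155 zmax 0.0588 [0.4808 0.2923]
-0.063 w 0.0143 zmax 0.0584 [0.4886 0.2905]
-0.055 w 0.0143 zmax 0.0584 [0.4963 0.2884]
-0.047 w 0.0152 zmax 0.0587 [0.5041 0.2866]
-0.039 w 0.0150 zmax 0.0586 [0.5118 0.2843]
-0.031 w 0.0148 zmax 0.0583 [0.5194 0.282 ]
-0.023 w 0.0147 zmax 0.0587 [0.5271 0.2797]
-0.015 w 0.0166 zmax 0.0586 [0.5351 0.2785]
-0.007 w 0.0311 zmax 0.0673 [0.5427 0.276 ]
0.001 w 0.0312 zmax 0.0674 [0.5504 0.2739]
0.009 w 0.0318 zmax 0.0677 [0.5582 0.2721]
0.017 w 0.0315 zmax 0.0676 [0.5658 0.2698]
0.025 w 0.0315 zmax 0.0678 [0.5736 0.2676]
0.033 w 0.0321 zmax 0.0676 [0.5816 0.2667]
0.041 w 0.0318 zmax 0.0677 [0.5893 0.2644]
0.049 w 0.0300 zmax 0.0669 [0.597  0.2623]
axis deg -14.766710763347026 y at .5665 0.26993360102163616
tip [0.45371319 0.29945693] end [0.59539344 0.26224912]
turn [ 0.    -0.001 -0.002] shift cm [ 0.05 -0.38 16.09] from [0.5648 0.2649 0.1919]
```

View pics/w4.png

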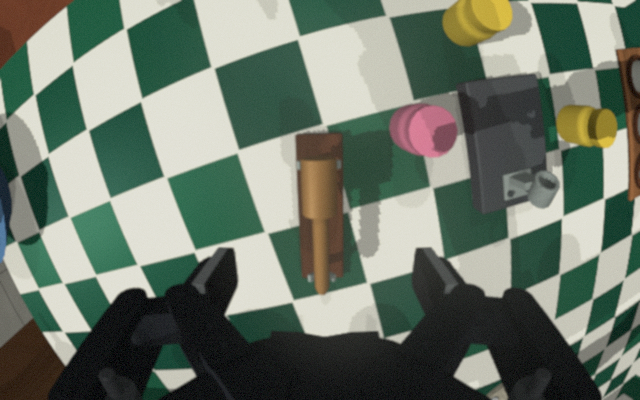

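The wrist picture shows the pestle, head at (320,187) and handle tip at (321,292), well centred between the fingers. Its axis is at -15°.

```bash
python3 go.py .567 .2698 .031 -15
```

```text
turn [ 0.    -0.001 -0.019] shift cm [ 0.06 -0.54 16.09] from [0.5648 0.2649 0.1919]
```

>>> step_arm([
  [[0,0,-0.018],[0.05,-0.4,3],1],
  [[0,0,-0.018],[0.05,-0.4,6],1],
  [[0,0,-0.018],[0.05,-0.4,9],1],
  [[0,0,-0.018],[0.05,-0.4,11.5],1],
  [[0,0,-0.018],[0.05,-0.4,12],1],
  [[0,0,-0.018],[0.05,-0.4,12],1],
  [[0,0,-0.018],[0.05,-0.4,12],1],
])

```text
t: 12.98
tcp_pos: [0.5667, 0.2701, 0.073]
orientation: [-0.001, 0.991, -0.13, 0.001]
force: [0.9, 0.3, -0.1]
grip_width: 1.001
grasp_force: 0.0
```

```bash
python3 go.py .567 .2698 .031 -15
```

```text
turn [-0.001 -0.002  0.   ] shift cm [0.03 0.03 4.2 ] from [0.5667 0.2701 0.073 ]
```

>>> step_arm([
  [[0,0,0],[0,0,1.5],1],
  [[0,0,0],[0,0,3],1],
  [[0,0,0],[0,0,4],1],
  [[0,0,0],[0,0,4.2],0.8],
  [[0,0,0],[0,0,4.2],0.6],
  [[0,0,0],[0,0,4.2],0.45],
  [[0,0,0],[0,0,4.2],0.2],
  [[0,0,0],[0,0,4.2],0.1],
  [[0,0,0],[0,0,4.2],0.1],
  [[0,0,0],[0,0,4.2],0.1],
])

```text
t: 14.22
tcp_pos: [0.5664, 0.2708, 0.0303]
orientation: [-0.001, 0.992, -0.13, 0.001]
force: [1.5, 2.8, 5.3]
grip_width: 0.377
grasp_force: 59.7
```

>>> step_arm([
  [[0,0,0],[0,0,-0.5],0.1],
  [[0,0,0],[0,0,-1.5],0.1],
  [[0,0,0],[0,0,-3],0.1],
  [[0,0,0],[0,0,-6],0.1],
  [[0,0,0],[0,0,-9],0.1],
  [[0,0,0],[0,0,-12],0.1],
  [[0,0,0],[0,0,-15],0.1],
  [[0,0,0],[0,0,-17],0.1],
  [[0,0,0],[0,0,-17],0.1],
])

```text
t: 15.35
tcp_pos: [0.5666, 0.2705, 0.2021]
orientation: [-0.001, 0.991, -0.13, 0.002]
force: [-0.0, -0.4, -1.0]
grip_width: 0.377
grasp_force: 59.5
```

```bash
python3 go.py .6507 .0436 .1948 -2.5 35
```

```text
turn [ 0.091  0.601 -0.211] shift cm [13.98 19.75  0.72] from [0.5666 0.2705 0.2021]
```

>>> step_arm([
  [[0.01,0.06,-0.02],[1.4,2,0],0.1],
  [[0.02,0.15,-0.05],[3,4.5,0],0.1],
  [[0.035,0.24,-0.08],[5,7.5,0],0.1],
  [[0.05,0.33,-0.12],[7,10.5,0.2],0.1],
  [[0.065,0.42,-0.15],[9.2,13.2,0.4],0.1],
  [[0.08,0.51,-0.18],[11.5,16.3,0.6],0.1],
  [[0.09,0.58,-0.2],[13,18.5,0.7],0.1],
  [[0.091,0.601,-0.211],[14,19.7,0.7],0.1],
  [[0.091,0.601,-0.211],[14,19.7,0.7],0.1],
  [[0.091,0.601,-0.211],[14,19.7,0.7],0.1],
])

```text
t: 16.6
tcp_pos: [0.6499, 0.0445, 0.1921]
orientation: [-0.006, 0.954, -0.02, 0.298]
force: [0.1, -0.2, -0.6]
grip_width: 0.378
grasp_force: 59.6
```

```bash
python3 go.py .6507 .0436 .1948 -2.5 35; cat > pm.py <<'E'
from h import *; from plant import monitor,get_image
import sys
def views(tag):
    r,t=tool(monitor.sense()); print("tcp",t)
    for n in("top","scene"):
        im,d=get_image(n); cv2.imwrite(f"pics/{n}{tag}.png",im[:,:,::-1]); P=cloud(n,d); Q=r.inv().apply(P.reshape(-1,3)-t).reshape(P.shape)
        np.savez(f"{n}{tag}.npz",im=im,P=P,Q=Q,d=d)
        I=im.astype(int); m=(d>0)&(I[...,0]>I[...,2]+30)&(abs(Q[...,1])<.03)&(Q[...,0]>-.14)&(Q[...,0]<.05)&(abs(Q[...,2]+.02)<.03)
        q=Q[m]; print(n,len(q),"x ext",q[:,0].min(),q[:,0].max())
        for a in np.arange(-.12,.04,.01):
            k=(q[:,0]>=a)&(q[:,0]<a+.01)
            if k.sum()>5: print("  x %.3f y %.4f..%.4f z %.4f..%.4f"%(a+.005,*np.percentile(q[k,1],[3,97]),*np.percentile(q[k,2],[3,97])),k.sum())
        e=(P[...,0]>.48)&(P[...,0]<.55)&(P[...,1]>.01)&(P[...,1]<.08)&(P[...,2]>.04)&(P[...,2]<.12)&~m
        e=P[e]
        if len(e)>20: print("  eyelet pts",len(e),e.min(0),e.max(0))
if __name__=="__main__": views(sys.argv[1])
E
python3 pm.py 5
python3 - <<'E'
import cv2,numpy as np
a=cv2.imread('pics/top5.png')[150:290,200:400]; b=cv2.imread('pics/scene5.png')[90:230,220:420]
cv2.imwrite('pics/both5.png',cv2.resize(np.vstack([a,b]),None,fx=2.1,fy=2.1,interpolation=cv2.INTER_CUBIC))
E
```

```text
turn [0.001 0.005 0.001] shift cm [ 0.23  0.08 -0.17] from [0.6499 0.0445 0.1921]
tcp [0.64985126 0.04448416 0.192109  ]
top 422 x ext -0.012002549013763363 0.029387307409259152
  x -0.005 y -0.0139..0.0098 z -0.0380..-0.0282 59
  x 0.005 y -0.0141..0.0146 z -0.0379..-0.0277 88
  x 0.015 y -0.0167..0.0147 z -0.0379..-0.0190 96
  x 0.025 y -0.0141..0.0140 z -0.0374..-0.0083 177
scene 394 x ext -0.11225020825532397 0.032093938391079525
  x -0.105 y -0.0025..0.0070 z -0.0265..-0.0208 12
  x -0.095 y 0.0011..0.0087 z -0.0265..-0.0175 20
  x -0.085 y 0.0053..0.0084 z -0.0264..-0.0175 11
  x -0.005 y -0.0049..0.0071 z -0.0366..-0.0345 11
  x 0.005 y -0.0075..0.0101 z -0.0358..-0.0229 25
  x 0.015 y -0.0034..0.0167 z -0.0359..-0.0151 56
  x 0.025 y -0.0135..0.0163 z -0.0353..-0.0061 233
  x 0.035 y -0.0111..0.0154 z -0.0326..-0.0087 12
  eyelet pts 259 [0.49267243 0.0349412  0.0406254 ] [0.53178868 0.06475777 0.10331708]
```

View pics/both5.png

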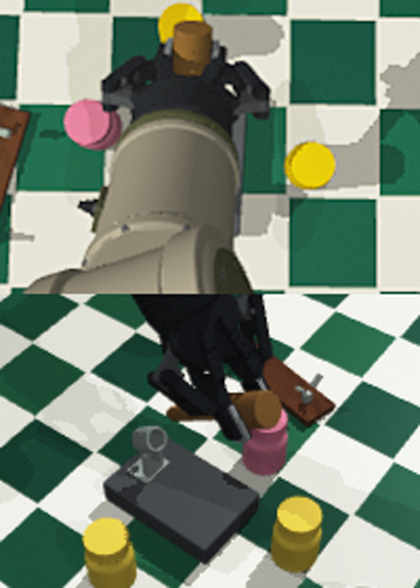

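The crops show the pestle held level with the tool, head at (192,45) top and (262,410) scene. Its handle tip at (175,412) points at the eyelet mouth (152,437). In the tool frame the axis is at z = -19.5 mm and the step at x = -25.5 mm.

```bash
cat > ins.py <<'E'
from go import *
s=float(sys.argv[1])/1000; B=R.from_euler("zy",[-2.5,-35],degrees=True)
M=np.array([.524,.0493,.09]); p=M+B.apply([s+.0255,0,-.0195])
delta(p,-2.5,35)
r,t=tool(monitor.sense()); q=B.inv().apply(t-M); print("tcp in eyelet frame minus ideal mm: step at %.1f, y %.1f, z %.1f"%((q[0]-.0255)*1e3,q[1]*1e3,(q[2]+.0195)*1e3))
E
python3 ins.py 105
```

```text
turn [0.    0.005 0.002] shift cm [-3.14  0.26  3.12] from [0.6501 0.0449 0.1924]
tcp in eyelet frame minus ideal mm: step at 136.6, y 2.7, z 31.1
```

>>> step_arm([
  [[0,0.005,0.002],[-1,0.25,0.7],0.1],
  [[0,0.005,0.002],[-2,0.25,1.5],0.1],
  [[0,0.005,0.002],[-2.8,0.25,2.5],0.1],
  [[0,0.005,0.002],[-3.1,0.25,3.1],0.1],
  [[0,0.005,0.002],[-3.1,0.25,3.1],0.1],
  [[0,0.005,0.002],[-3.1,0.25,3.1],0.1],
  [[0,0.005,0.002],[-3.1,0.25,3.1],0.1],
  [[0,0.005,0.002],[-3.1,0.25,3.1],0.1],
])

```text
t: 17.7
tcp_pos: [0.6425, 0.0423, 0.1497]
orientation: [-0.006, 0.953, -0.022, 0.301]
force: [-0.5, -0.1, -1.1]
grip_width: 0.373
grasp_force: 59.6
```

```bash
python3 ins.py 105; python3 pm.py 6 | grep -v "x 0.0[123]"; python3 ins.py 105
python3 - <<'E'
import cv2,numpy as np
b=cv2.imread('pics/scene6.png')[130:210,250:370]
cv2.imwrite('pics/s6.png',cv2.resize(b,None,fx=5,fy=5,interpolation=cv2.INTER_CUBIC))
E
```

```text
turn [ 0.001 -0.002 -0.002] shift cm [-0.1  -0.13  0.04] from [0.6425 0.0423 0.1497]
tcp in eyelet frame minus ideal mm: step at 106.0, y -1.3, z 0.4
tcp [0.64253693 0.04227867 0.14970947]
top 392 x ext -0.01155456462089766 0.03004311392061865
  x -0.015 y -0.0132..0.0051 z -0.0357..-0.0291 6
  x -0.005 y -0.0135..0.0112 z -0.0379..-0.0295 62
  x 0.005 y -0.0139..0.0146 z -0.0381..-0.0274 77
scene 335 x ext -0.11157687962267339 0.030823458138650988
  x -0.105 y 0.0021..0.0082 z -0.0265..-0.0185 8
  x -0.095 y 0.0050..0.0087 z -0.0257..-0.0184 11
  x -0.085 y 0.0069..0.0088 z -0.0229..-0.0181 7
  x -0.005 y -0.0029..0.0076 z -0.0359..-0.0337 11
  x 0.005 y -0.0126..0.0135 z -0.0362..-0.0263 25
  eyelet pts 248 [0.49329819 0.0356135  0.04010605] [0.54664212 0.06286752 0.10902915]
turn [ 0.001 -0.001 -0.002] shift cm [-0.08 -0.13  0.03] from [0.6424 0.0423 0.1495]
tcp in eyelet frame minus ideal mm: step at 105.8, y -1.3, z 0.3
```

View pics/s6.png

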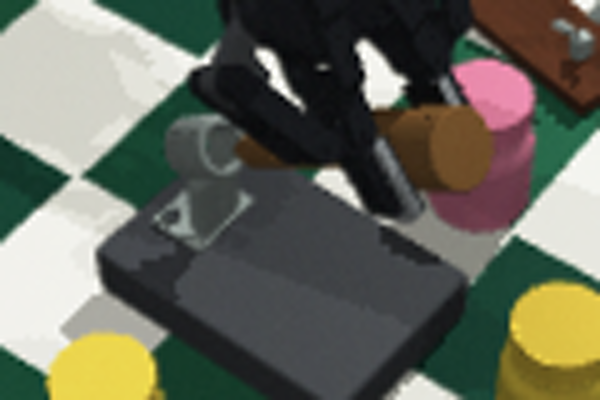

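The crop shows the handle tip at (238,152), right before the mouth (217,147) and in line with the sleeve. I correct 2 mm sideways and enter slowly.

>>> step_arm([
  [[0,0,-0.002],[-0.2,-0.2,0],0.1],
  [[0,0,-0.002],[-0.5,-0.2,0],0.1],
  [[0,0,-0.002],[-0.8,-0.2,0],0.1],
  [[0,0,-0.002],[-1.1,-0.2,0],0.1],
  [[0,0,-0.002],[-1.4,-0.2,0],0.1],
  [[0,0,-0.002],[-1.7,-0.2,0],0.1],
  [[0,0,-0.002],[-2,-0.2,0],0.1],
  [[0,0,-0.002],[-2.3,-0.2,0],0.1],
  [[0,0,-0.002],[-2.3,-0.2,0],0.1],
])

```text
t: 18.92
tcp_pos: [0.6233, 0.0453, 0.1359]
orientation: [-0.006, 0.953, -0.021, 0.301]
force: [-0.5, -0.1, -0.4]
grip_width: 0.38
grasp_force: 59.6
```

```bash
python3 ins.py 70; python3 -c "
from plant import monitor;s=monitor.sense();print(s['force'],s['wrist_torque'])"
```

```text
turn [ 0.001 -0.001  0.001] shift cm [-1.22  0.07  0.01] from [0.6233 0.0453 0.1359]
tcp in eyelet frame minus ideal mm: step at 82.2, y 0.7, z 0.1
[-0.49889872 -0.1342138  -0.41961955] [0.02218052 0.7406581  0.03930883]
```

>>> step_arm([
  [[0,0,0],[-0.3,0,0],0.1],
  [[0,0,0],[-0.6,0,0],0.1],
  [[0,0,0],[-0.9,0,0],0.1],
  [[0,0,0],[-1.2,0,0],0.1],
  [[0,0,0],[-1.5,0,0],0.1],
  [[0,0,0],[-1.8,0,0],0.1],
  [[0,0,0],[-2.1,0,0],0.1],
  [[0,0,0],[-2.4,0,0],0.1],
  [[0,0,0],[-2.4,0,0],0.1],
])

```text
t: 20.05
tcp_pos: [0.6037, 0.0464, 0.1221]
orientation: [-0.006, 0.953, -0.021, 0.301]
force: [-0.8, 0.0, -1.2]
grip_width: 0.379
grasp_force: 59.6
```

```bash
python3 ins.py 20; python3 pm.py 7 | grep -E "tcp|scene|top|x -0.1|x -0.0[89]"
```

```text
turn [ 0.001 -0.001  0.001] shift cm [-3.83  0.07  0.01] from [0.6037 0.0464 0.1221]
tcp in eyelet frame minus ideal mm: step at 58.3, y 0.7, z 0.1
tcp [0.60368535 0.04637112 0.12213447]
top 391 x ext -0.014692618413650771 0.03001517221736815
scene 272 x ext -0.014469263373711582 0.03149497731610465
```

>>> step_arm([
  [[0,0,0],[-0.4,0,0],0.1],
  [[0,0,0],[-0.9,0,0],0.1],
  [[0,0,0],[-1.4,0,0],0.1],
  [[0,0,0],[-1.9,0,0],0.1],
  [[0,0,0],[-2.4,0,0],0.1],
  [[0,0,0],[-2.9,0,0],0.1],
  [[0,0,0],[-3.4,0,0],0.1],
  [[0,0,0],[-3.9,0,0],0.1],
  [[0,0,0],[-4.3,0,0],0.1],
  [[0,0,0],[-4.3,0,0],0.1],
])

```text
t: 21.4
tcp_pos: [0.5685, 0.0482, 0.0974]
orientation: [-0.006, 0.953, -0.021, 0.301]
force: [0.8, 1.0, -1.4]
grip_width: 0.376
grasp_force: 59.6
```

```bash
python3 ins.py 0
```

```text
turn [ 0.001 -0.001  0.001] shift cm [-1.52  0.07  0.01] from [0.5685 0.0482 0.0974]
tcp in eyelet frame minus ideal mm: step at 15.2, y 0.7, z 0.1
```

>>> step_arm([
  [[0,0,0],[-0.3,0,0],0.1],
  [[0,0,0],[-0.6,0,0],0.1],
  [[0,0,0],[-0.9,0,0],0.1],
  [[0,0,0],[-1.1,0,0],0.1],
  [[0,0,0],[-1.2,0,0],0.1],
  [[0,0,0],[-1.3,0,0],0.1],
  [[0,0,0],[-1.4,0,0],0.1],
  [[0,0,0],[-1.4,0,0],0.1],
])

```text
t: 22.4
tcp_pos: [0.5573, 0.0488, 0.0896]
orientation: [-0.006, 0.953, -0.021, 0.301]
force: [-0.2, 0.4, -1.4]
grip_width: 0.374
grasp_force: 59.6
```

Step computed about 1.5 mm from the mouth, with no contact yet. Creeping in.

>>> step_arm([
  [[0,0,0],[-0.1,0,0],0.1],
  [[0,0,0],[-0.15,0,0],0.1],
  [[0,0,0],[-0.2,0,0],0.1],
  [[0,0,0],[-0.2,0,0],0.1],
])

```text
t: 22.9
tcp_pos: [0.556, 0.0489, 0.0888]
orientation: [-0.006, 0.953, -0.021, 0.301]
force: [1.5, -0.1, -0.7]
grip_width: 0.373
grasp_force: 59.6
```

>>> step_arm([
  [[0,0,0],[-0.05,0,0],0.1],
  [[0,0,0],[-0.1,0,0],0.1],
  [[0,0,0],[-0.15,0,0],0.1],
  [[0,0,0],[-0.2,0,0],0.1],
])

```text
t: 23.4
tcp_pos: [0.5558, 0.0491, 0.089]
orientation: [-0.006, 0.953, -0.021, 0.303]
force: [9.1, -2.5, 0.9]
grip_width: 0.373
grasp_force: 59.7
```

Contact at 9 N along the axis: the head is seated. Release and withdraw along the tool axis.

>>> step_arm([
  [[0,0,0],[0.05,0,0],0.4],
  [[0,0,0],[0.05,0,0],0.5],
  [[0,0,0],[0.05,0,0],0.7],
  [[0,0,0],[0.05,0,0],1],
  [[0,0,0],[0.05,0,0],1],
  [[0,0,0],[0.05,0,0],1],
  [[0,0,0],[0.05,0,-1.5],1],
  [[0,0,0],[0.05,0,-4],1],
  [[0,0,0],[0.05,0,-8],1],
  [[0,0,0],[0.05,0,-12],1],
])

```text
t: 24.65
tcp_pos: [0.4921, 0.0499, 0.1818]
orientation: [-0.005, 0.954, -0.022, 0.298]
force: [-52.4, -12.2, 65.5]
grip_width: 0.998
grasp_force: 0.0
```

>>> step_arm([
  [[0,0,0],[-2,0,-4],1],
  [[0,0,0],[-4,0,-8],1],
  [[0,0,0],[-4,0,-10],1],
  [[0,0,0],[-4,0,-10],1],
])

```text
t: 25.15
tcp_pos: [0.4547, 0.0599, 0.1527]
orientation: [-0.019, 0.97, -0.039, 0.238]
force: [-0.2, -0.2, 0.1]
grip_width: 1.002
grasp_force: 0.0
```

```bash
python3 - <<'E'
from h import *; from plant import get_image
B=R.from_euler("zy",[-2.5,-35],degrees=True); M=np.array([.524,.0493,.09])
out=[]
for n in("scene","top"):
    im,d=get_image(n); P=cloud(n,d); Q=B.inv().apply(P.reshape(-1,3)-M).reshape(P.shape); I=im.astype(int)
    m=(d>0)&(I[...,0]>I[...,2]+30)&(np.abs(Q).max(-1)<.1)&(np.hypot(Q[...,1],Q[...,2])<.03); q=Q[m]
    print(n,len(q),"x",np.percentile(q[:,0],[1,99]),"y",np.percentile(q[:,1],[2,98]),"z",np.percentile(q[:,2],[2,98]))
    for nm,x,y in(("jar",.602,-.263),("b",.524,-.264),("c",.446,-.266)):
        c=P[(np.hypot(P[...,0]-x,P[...,1]-y)<.036)&(P[...,2]>.078)&(d>0)]; print(nm,np.round((c[:,:2].min(0)+c[:,:2].max(0))/2,4) if len(c) else 0)
    c=P[(np.hypot(P[...,0]-.807,P[...,1]-.014)<.07)&(P[...,2]>.03)&(d>0)]; print("bowl",(c[:,:2].min(0)+c[:,:2].max(0))/2)
    if n=="scene": cv2.imwrite("pics/fin.png",cv2.resize(im[110:340,130:430,::-1],None,fx=2.5,fy=2.5))
E
```

```text
scene 420 x [-0.07522375  0.05813457] y [-0.01621659  0.01308043] z [-0.0220924  0.015208 ]
jar [ 0.6018 -0.2636]
b [ 0.5241 -0.2644]
c [ 0.4476 -0.2663]
bowl [0.80801453 0.0147499 ]
top 585 x [-0.08070529  0.05683199] y [-0.01418568  0.01527832] z [-0.01735868  0.01775539]
jar [ 0.6004 -0.2633]
b [ 0.5219 -0.2639]
c [ 0.446  -0.2659]
bowl [0.80737264 0.0138658 ]
```

View pics/fin.png

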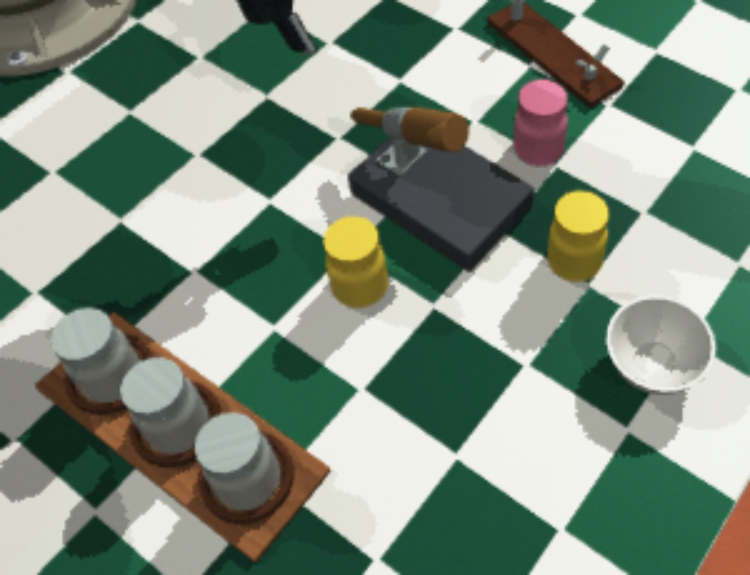

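The picture shows the pestle seated in the eyelet (head at (435,130), handle through at (365,117)) and all three jars in their rings. The bowl hasn't moved, and the gripper is clear at (280,25). I let it settle, then hand in.

>>> step_arm([
  [[0,0,0],[0,0,0],1],
  [[0,0,0],[0,0,0],1],
  [[0,0,0],[0,0,0],1],
  [[0,0,0],[0,0,0],1],
])

```text
t: 25.75
tcp_pos: [0.4549, 0.0592, 0.1528]
orientation: [-0.019, 0.97, -0.04, 0.239]
force: [0.1, -0.4, 0.6]
grip_width: 1.001
grasp_force: 0.0
```

```bash
python3 -c "
from plant import monitor,job
s=monitor.sense();print(s['tcp_pos'],s['joint_vel'],s['force'])
if abs(s['joint_vel']).max()<.05: print(job.sign_off())"
```

```text
[0.45493246 0.05915851 0.15276055] [-0.00273136  0.00072643  0.00218955  0.00064644 -0.00198831 -0.00067576
 -0.00039348] [ 0.06554053 -0.41657321  0.64101062]
the job is handed in; nothing more can be done
None
```

I handed the job in at about 26 s: the jar stands in the free ring, the pestle sits head against the eyelet, and the other two jars and the bowl are where they were; the one blemish was a brief wrist force reading of about 85 N (limit 120 N), cause not confirmed, as the empty gripper pulled away.

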